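Lock the slit-lamp base and hang the service key back on its hook

ROBOT

A 6-joint arm with a two-finger parallel gripper is mounted at the origin on the work surface. World frame = base frame: x ahead of the robot, y to its left, z up, the work surface at z = 0. Lengths are in mm, angles in rad, forces in N, time in s.
With the tool pointing down it reaches from about 350 to 850 mm from the base axis. Payload 8.1 kg.
Tool frame: the origin (TCP) lies on the centre line of the jaws, within the pads' length; the fingertips stand tips_ahead ahead of it and the grasp point (between the pads) is the TCP (tips_ahead is the distance from the TCP to the fingertips, in mm); z points along the fingers, x is the direction in which the jaws open and shut, and the axes are right-handed (so a half turn about z gives the same grasp; the last joint's range is limited). The gripper opens to 93 mm and grips with 3 to 60 N. Pads are 15 mm wide; open, the fingers measure 128 mm over their backs; the gripper's body (75 mm by 188 mm) begins 65 mm behind the grasp point.
Start: joints at [1.111, 0.13, 1.488, -0, 1.523, -0.085], TCP at [219.631, 558.361, 209.335] pointing down, gripper open.
Joint ranges: [-2.96, 2.96], [-0.89, 2.26], [0.02, 2.5], [-1.34, 4.48], [0, 2.73], [-2.66, 2.66]. Speed limits (rad/s): [2.39, 2.39, 2.79, 3.14, 3.14, 3.14].

INTERFACE

Orientations are given as [roll, pitch, yaw] about the fixed x, y, z axes, in that order (R = Rz(yaw) Ry(pitch) Rx(roll)).
In Python, from plant import * gives the robot as it stands. The module is installed in compiled form; this text tells all that it offers.
- The arm moves only by the tool send_rows, never from a script. Its argument "rows" is a list of rows, each a list of 7 numbers: the shift along the tool's x, y, z in m, then the turn, a rotation vector about the tool's x, y, z in rad, then the finger opening in m, from 0 to 0.093. In form: [[dx, dy, dz, wx, wy, wz, gripper], ...]. A call has 1 to 20 rows; each row is the pose to reach, as a shift and turn from the pose commanded when the call began, along the tool's axes at that moment; what a row does not reach only later rows make up. A row lasts 1/12 s, in which the tool goes at most 41.7 mm and 7.16 degrees, less where a joint would pass 70% of its speed; a pose out of reach is approached as far as the arm can. A call with a gripper value outside its range is refused whole. The fingers move at their own pace and stop on an object; "grip_force" is the grip in N (left out, the last holds). Time passes only in rows, so rows that repeat a pose let the fingers close. It gives the time, the measured TCP pose, the force and the opening at its end, in the units of the state.
- state(): the state, without advancing time (a new reading comes with each control period).
- snapshot(name): name is "scene" or "top" or "wrist"; returns the picture (384x512x3 uint8, red, green, blue); there is no depth.
- camera_params(name): a dict with "mtx" (3x3 intrinsics, pixels), "camera_from_world" (4x4, takes a point from world to camera coordinates); the wrist camera has in their place "mount" (4x4, takes a point from camera to tool coordinates, whose origin is the TCP and whose axes are the tool frame's). Camera axes: x right, y up, looking along -z (the intrinsics and any distortion apply to the point x, -y, -z); pixel columns grow to the right and rows downward; lengths in mm; the calibration is good to about 2 mm. A picture is of the moment at which its call begins: read the wrist's pose just before it. camera_params takes no time and is no camera call.
- finish_job(): hands the job in, once; it reports no verdict.
The state is a dict: "t": time; "joint_positions": joint angles; "qvel": joint speeds; "effort": joint torques, N m; "eef_pos": TCP position; "tcp_rot": TCP orientation; "contact_force": force on the tool from outside, world axes, zero at the start; "torque": the same for the moment, N m; "finger_gap": finger opening in mm.
Only numpy, scipy, OpenCV 4.12 (cv2) and the standard library are available. Lean on these libraries where they do the work, as an engineer would, in place of code of your own. Each camera call takes 0.05 s, during which the arm holds its last target. There are 200 camera calls.

TASK

The slit-lamp base is being locked for moving, and the service key still stands in the lock screw that is already tight. Pull the key out, put it in the other recess and turn that lock screw clockwise until it is tight, then hang the key by its yellow loop handle on the free hook of the white-footed accessory stand and let it hang there by itself. Leave the two bottles and the jar standing where they are.

Things in the scene. Friction and masses are not known exactly. Their poses are not given: they have to be found in the camera images.
- key_loop (a point): Centre of the yellow loop handle of the loose steel key (150 mm long, 140 g), 122.5 mm above its tip. z: tip to loop, y: along the loop's width, x: normal to the loop. Loop 60 mm wide over two flat parallel sides (grip these, straight 27 mm below to 10 mm above this point), 14 mm thick, bars 9 mm. Opening 42 mm wide, 18.5 mm below to 18.5 above, upper corners cut 45 deg. Starts upright.
- key_tip (a point): Lower end of the key, on its axis; same axes. It ends in a flat blade 7 mm thick (along x), 20 mm wide (along y, as the loop), 14 mm long, its last 2 mm reduced to 5 x 18 mm as a lead-in; then a round foot 20 mm thick, 14 to 34 mm from the tip; then the stem, 13 mm thick, and a 20 mm collar just under the loop.
- key_bar (a point): Middle of the underside of the loop's top bar (the inner face that rests on a hook), 141 mm above the tip, 18.5 mm above key_loop; same axes. The bar is straight 15 mm either side.
- lock_recess (a point): Loose lock screw's recess in the fixed grey housing (170 x 220 mm, top 80 mm high): centre of its mouth; z up, x and y along the housing, its middle 75 mm along +y. Bore 23.5 mm wide; 20 mm down the screw head, its slot 9 mm wide, 12 mm deep, within 0.75 rad of the y axis, where is not measured: press lightly and turn the key till it drops in. A seated key stands when let go, leaning a little.
- done_recess (a point): Same recess of the other lock screw, 150 mm from lock_recess along y: tight already, does not turn. The key starts here, its tip 32 mm below this point. On the housing between the two recesses: a round boss 74 mm wide, 44 mm high, centred 22 mm towards +x of the middle, and a joystick 77 mm high, 40 mm wide, 58 mm towards -x.
- lock_screw (a joint): Turn of the loose lock screw, rad, growing clockwise seen from above. It starts between 0.5 and 1.3; at 2.0 it comes up hard against its stop (tight). Until then it drags with about 0.1 N m, and it stays where it is left.
- hook_seat (a point): Top of the free hook's level arm, where a handle should hang. Fixed stand: white foot 100 mm wide, steel post 12 mm thick, 218 mm high, its axis 45 mm along +x of here. Arm: round bar 8 mm thick, top at 209 mm, from the post along -x of this frame (y level across it, z up). Behind the post a black eye occluder hangs on a second, short hook, which is taken.
- hook_tip (a point): Highest point of the free hook's upturned black end (9 mm thick), 45 mm from hook_seat along -x and 13.6 mm higher. The upturn starts 33 mm from hook_seat.
- dropper_bottle: Amber dropper bottle, 32 mm wide, 77 mm high, loose; origin under its centre. Bystander.
- drop_bottle: Small green bottle with a blue cap, 24 mm wide, 52 mm high, loose; origin under its centre. Bystander.
- swab_jar: White jar with a steel lid, 68 mm wide, 85 mm high, loose; origin under its centre. Bystander, on the side opposite the stand.

How it is judged:
By the outcome, as a careful person would: the job done as asked, in the order asked, and still so for the second after the job is handed in, with the robot touching nothing.
It also fails if it takes over 72 s, if anything falls off the work surface, if the arm or the gripper's body presses on something with over 40 N, if the wrist force passes 120 N, or if a joint passes its speed limit or range.

## Working session

There is one attempt and no reset: what is moved stays moved. The work goes in short steps, Python scripts to look and compute and a tool call to move; the robot and the scene stay as the last step left them, time stands still between calls to the robot, and variables do not carry over. Pictures are saved under pics/ and viewed, about 8 in all and at most 12, crops included, and the job is handed in when it is done.

Besides the shell and the picture viewer there is one more tool, called after "Emit:" by a JSON object that holds its "api" and its "payload". send_rows: Moves the arm, as the interface text tells. Its arguments: {"type":"object","properties":{"rows":{"type":"array"},"grip_force":{"type":"number"}},"required":["rows"]}

```bash
mkdir -p pics; python3 - <<'E'
from plant import *
import cv2,numpy as np
print(state())
for n in("scene","top","wrist"):
    p=camera_params(n);print(n,{k:np.round(v,3).tolist() if not isinstance(v,str) else v for k,v in p.items()})
    im=snapshot(n);cv2.imwrite(f"pics/{n}0.png",im[:,:,::-1])
a=cv2.imread("pics/scene0.png");b=cv2.imread("pics/top0.png")
E
```

```text
{'t': 0.0, 'joint_positions': array([ 1.11060991e+00,  1.31154723e-01,  1.48925974e+00, -1.74748015e-05,
        1.52298625e+00, -8.54127128e-02]), 'qvel': array([ 0.0008657 , -0.00099527,  0.00029083,  0.00126141,  0.00010073,
       -0.00074585]), 'effort': array([-5.25903197e-04, -5.59829164e+01, -4.91767359e+01,  7.66357756e-02,
        3.49367643e-02, -9.53486642e-05]), 'eef_pos': array([219.37348324, 557.84013042, 208.30203182]), 'tcp_rot': array([-3.14145580e+00,  1.80296486e-03,  1.19602359e+00]), 'contact_force': array([-0.87198183,  0.4277465 , -0.23987612]), 'torque': array([-0.03062602, -0.02541218,  0.01809062]), 'finger_gap': 93.02176810486687}
scene {'mtx': [[450.959, 0.0, 257.574], [0.0, 450.959, 195.125], [0.0, 0.0, 1.0]], 'camera_from_world': [[0.862, 0.507, 0.009, -488.243], [-0.397, 0.663, 0.635, 104.204], [0.316, -0.551, 0.773, -1327.837], [0.0, 0.0, 0.0, 1.0]]}
top {'mtx': [[493.799, 0.0, 251.673], [0.0, 493.799, 181.458], [0.0, 0.0, 1.0]], 'camera_from_world': [[0.014, -1.0, 0.015, -20.139], [0.99, 0.016, 0.14, -564.832], [-0.141, 0.013, 0.99, -1542.245], [0.0, 0.0, 0.0, 1.0]]}
wrist {'mtx': [[292.551, 0.0, 254.961], [0.0, 292.551, 189.055], [0.0, 0.0, 1.0]], 'mount': [[1.0, 0.002, 0.0, -1.407], [0.002, -0.955, -0.295, -82.617], [-0.0, 0.295, -0.955, -174.242], [0.0, 0.0, 0.0, 1.0]]}
```

View pics/scene0.png

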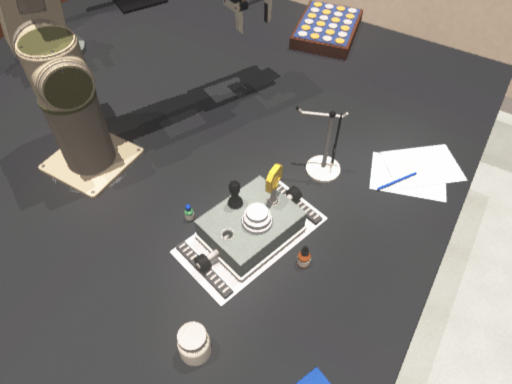

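View pics/top0.png

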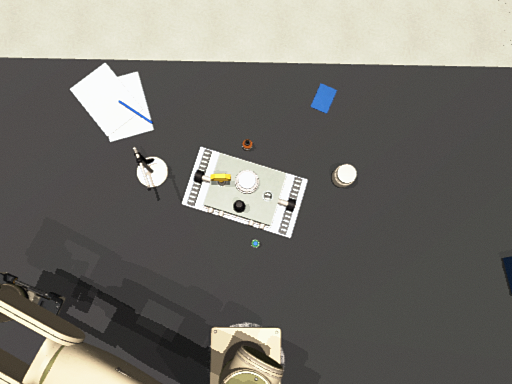

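Scene: the key's yellow loop is at about (274,178), the loose recess at (227,233) and the free hook tip at (298,108). Top: loop (221,179), recess (267,195), stand foot (152,172). I'll enlarge both for accurate measurement.

```bash
python3 - <<'E'
import cv2
a=cv2.imread("pics/scene0.png")[90:290,160:360];b=cv2.imread("pics/top0.png")[135:260,120:320]
cv2.imwrite("pics/c1.png",cv2.resize(a,(600,600),interpolation=cv2.INTER_CUBIC))
cv2.imwrite("pics/c2.png",cv2.resize(b,(800,500),interpolation=cv2.INTER_CUBIC))
E
```

```text
(no output)
```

View pics/c1.png

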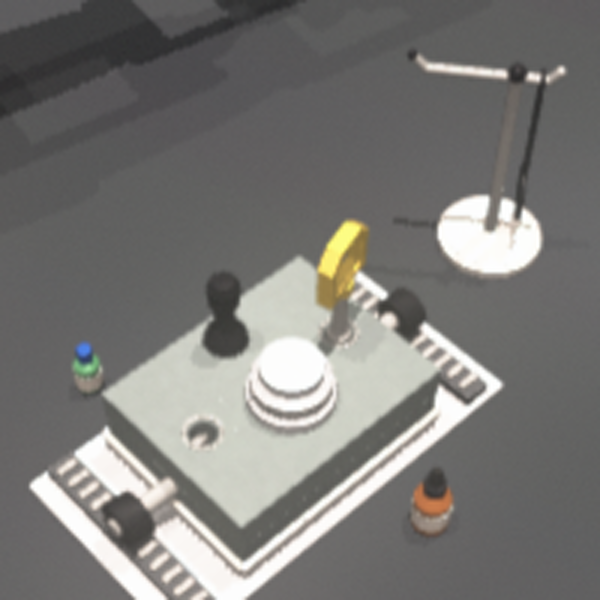

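View pics/c2.png

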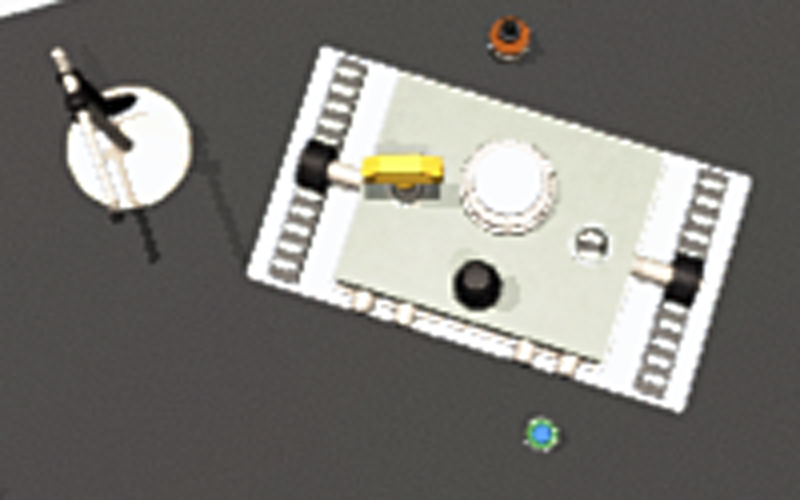

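```bash
cat > h.py <<'E'
from plant import *
import numpy as np, cv2
from scipy.spatial.transform import Rotation as R
def cam(n,st=None):
    p=camera_params(n)
    if n=="wrist":
        T=np.eye(4);T[:3,:3]=R.from_euler("xyz",st["tcp_rot"]).as_matrix();T[:3,3]=st["eef_pos"]
        M=np.linalg.inv(T@p["mount"])
    else: M=p["camera_from_world"]
    return p["mtx"],M
def ray(n,uv,st=None):
    K,M=cam(n,st);d=np.linalg.inv(K)@[uv[0],uv[1],1];d=np.array([d[0],-d[1],-d[2]])
    C=np.linalg.inv(M);return C[:3,3],C[:3,:3]@d
def atz(n,uv,z,st=None):
    o,d=ray(n,uv,st);return o+d*(z-o[2])/d[2]
def tri(obs):
    A=0;b=0;L=[]
    for o,d in obs:
        d=d/np.linalg.norm(d);P=np.eye(3)-np.outer(d,d);A=A+P;b=b+P@o;L.append((o,P))
    x=np.linalg.solve(A,b);return x,[np.linalg.norm(P@(x-o)) for o,P in L]
def proj(n,X,st=None):
    K,M=cam(n,st);c=M[:3,:3]@X+M[:3,3];q=K@[c[0],-c[1],-c[2]];return q[:2]/q[2]
def show(s):
    print({k:np.round(v,3).tolist() for k,v in s.items() if k in("t","joint_positions","eef_pos","tcp_rot","contact_force","torque","finger_gap")})
E
python3 - <<'E'
from h import *
c1=lambda u,v:(160+u/3,90+v/3); c2=lambda u,v:(120+u/4,135+v/4)
for n,a,b,z in [("recess",(202,433),(591,243),80),("tip",(412,56),(118,216),222),("post",(517,72),(72,105),218),("looptop",(352,224),(402,163),198),("joystick",(223,285),(478,284),150),("boss",(290,365),(509,178),124),("foot",(490,232),(130,147),5),("occl hook",(563,70),(57,53),215)]:
    x,e=tri([ray("scene",c1(*a)),ray("top",c2(*b))]);print(n,x.round(1),np.round(e,1),atz("scene",c1(*a),z).round(1),atz("top",c2(*b),z).round(1))
for uv in [(363,175),(363,158),(442,158),(442,178)]: print("loop",atz("top",c2(*uv),198).round(1))
for n,a,z in [("dropper",(433,470),77),("drop",(84,350),52)]:print(n,atz("scene",c1(*a),z).round(1))
for n,a,z in [("dropper",(510,30),77),("drop",(541,432),52)]:print(n,atz("top",c2(*a),z).round(1))
print("housing corners",[atz("top",c2(*u),80).round(1)[:2].tolist() for u in [(393,72),(668,155),(601,358),(337,282)]])
E
```

```text
recess [516.7 -61.2  75.5] [1.3 1.3] [519.5 -62.8  80. ] [515.3 -61.9  80. ]
tip [515.5 280.7 213.3] [1.5 1.5] [520.8 272.2 222. ] [513.2 278.1 222. ]
post [597.  319.3 203.2] [1.9 1.9] [603.9 303.8 218. ] [592.7 315.  218. ]
looptop [561.1  83.3 208.3] [5.9 5.9] [561.2  96.1 198. ] [557.8  80.4 198. ]
joystick [479.4  27.4 144. ] [4.2 4.2] [485.4  26.  150. ] [475.6  24.7 150. ]
boss [559.9   3.3 121. ] [0.7 0.7] [561.6   1.8 124. ] [558.9   2.8 124. ]
foot [599.  314.2   8.1] [3. 3.] [600.4 319.2   5. ] [597.  313.1   5. ]
occl hook [633.1 329.5 213.7] [2.2 2.2] [635.1 329.7 215. ] [630.9 328.1 215. ]
loop [548.6 108.2 198. ]
loop [561.  108.6 198. ]
loop [561.9  51.6 198. ]
loop [547.3  51.4 198. ]
dropper [691.1   1.6  77. ]
drop [375.1 -27.   52. ]
dropper [684.1   3.7  77. ]
drop [369.3 -25.4  52. ]
housing corners [[648.1, 95.2], [585.5, -121.5], [426.2, -70.4], [481.9, 134.6]]
```

```bash
cat >> h.py <<'E'
def go(p,yaw,s=None,tilt=None):
    s=s or state();A=R.from_euler("xyz",s["tcp_rot"]);B=R.from_euler("xyz",[np.pi,0,yaw])
    d=A.inv().apply(np.array(p)-s["eef_pos"])/1000;w=(A.inv()*B).as_rotvec()
    print("row",d.round(4).tolist(),w.round(3).tolist(),"nrows",round(max(np.linalg.norm(d)/.0417,np.linalg.norm(w)/.125),1))
E
python3 - <<'E'
from h import *
go([219,558,340],1.196);go([490,230,340],1.571)
E
```

```text
row [-0.0003, -0.0004, -0.1315] [-0.0, 0.001, -0.0] nrows 3.2
row [-0.2063, 0.3718, -0.1312] [-0.0, 0.001, -0.375] nrows 10.7
```

Emit:
{"api": "send_rows", "payload": {"rows": [[0,0,-0.04,0,0,0,0.093],[0,0,-0.08,0,0,0,0.093],[0,0,-0.12,0,0,0,0.093],[-0.02,0.035,-0.131,0,0,-0.05,0.093],[-0.04,0.07,-0.131,0,0,-0.1,0.093],[-0.06,0.105,-0.131,0,0,-0.15,0.093],[-0.08,0.14,-0.131,0,0,-0.2,0.093],[-0.1,0.175,-0.131,0,0,-0.25,0.093],[-0.12,0.21,-0.131,0,0,-0.3,0.093],[-0.14,0.245,-0.131,0,0,-0.35,0.093],[-0.16,0.28,-0.131,0,0,-0.375,0.093],[-0.18,0.315,-0.131,0,0,-0.375,0.093],[-0.2,0.35,-0.131,0,0,-0.375,0.093],[-0.206,0.372,-0.131,0,0,-0.375,0.093],[-0.206,0.372,-0.131,0,0,-0.375,0.093],[-0.206,0.372,-0.131,0,0,-0.375,0.093],[-0.206,0.372,-0.131,0,0,-0.375,0.093]]}}

```text
t: 1.57
eef_pos: [490.0, 230.8, 340.1]
tcp_rot: [-3.141, -0.0, 1.571]
contact_force: [0.7, -0.5, -0.0]
finger_gap: 92.9
```

```bash
python3 - <<'E'
from h import *
import pickle
s=state();im=snapshot("wrist");pickle.dump(s,open("s1.pkl","wb"));show(s);cv2.imwrite("pics/w1.png",im[:,:,::-1])
cv2.imwrite("pics/w1b.png",cv2.resize(im[:,:,::-1],(768,576),interpolation=cv2.INTER_CUBIC))
go([500,20,340],1.571)
for n,X in [("recess",(516,-62,80)),("tip",(515,279,222)),("loop",(556,81,198))]:print(n,proj("wrist",np.array(X),s)*1.5)
E
```

```text
{'t': 1.567, 'joint_positions': [0.345, -0.043, 1.431, 0.0, 1.754, -1.225], 'eef_pos': [489.968, 230.823, 340.071], 'tcp_rot': [-3.141, -0.0, 1.571], 'contact_force': [0.725, -0.538, -0.014], 'torque': [0.028, 0.054, 0.018], 'finger_gap': 92.935}
row [-0.2113, 0.0101, 0.0002] [-0.001, -0.0, 0.001] nrows 5.1
recess [ 96.51078923 260.83789711]
tip [452.35762092 307.64493022]
loop [194.43733878 346.35243044]
```

View pics/w1b.png

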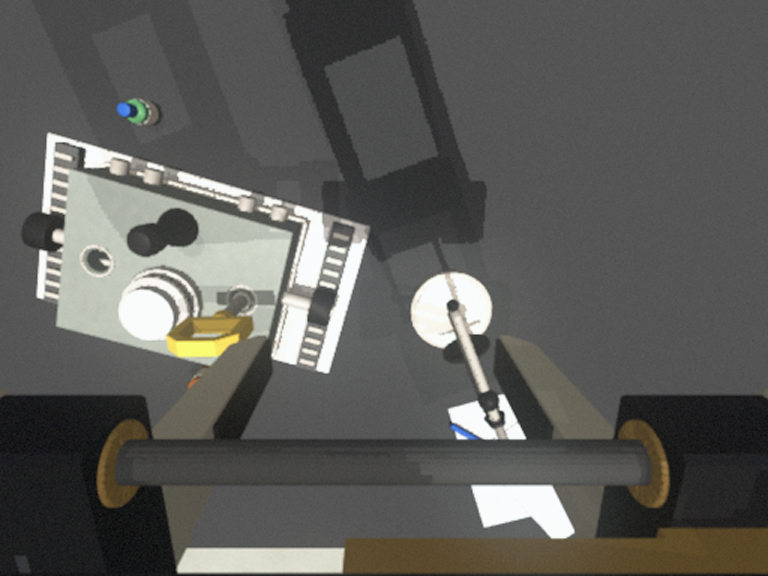

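Wrist view: recess at (97,261), hook tip (453,306), post top (490,400), all within 1–2 px of prediction. The key loop is around (210,335). Next, a view from over the housing.

Emit:
{"api": "send_rows", "payload": {"rows": [[-0.035,-0.005,0,0,0,0,0.093],[-0.07,-0.01,0,0,0,0,0.093],[-0.105,-0.02,0,0,0,0,0.093],[-0.14,-0.03,0,0,0,0,0.093],[-0.16,-0.04,0,0,0,0,0.093],[-0.17,-0.04,0,0,0,0,0.093],[-0.17,-0.04,0,0,0,0,0.093],[-0.17,-0.04,0,0,0,0,0.093]]}}

```text
t: 2.28
eef_pos: [450.6, 61.4, 340.6]
tcp_rot: [3.141, -0.001, 1.571]
contact_force: [-0.0, 0.6, 0.3]
finger_gap: 92.9
```

```bash
python3 - <<'E'
from h import *
import pickle
s=state();im=snapshot("wrist");pickle.dump(s,open("s2.pkl","wb"));show(s);cv2.imwrite("pics/w2.png",im[:,:,::-1])
p=proj("wrist",np.array((556,81,180)),s);q=proj("wrist",np.array((516,-62,80)),s);print(p,q)
c=im[140:290,150:350,::-1];cv2.imwrite("pics/w2b.png",cv2.resize(c,(800,600),interpolation=cv2.INTER_CUBIC))
E
```

```text
{'t': 2.283, 'joint_positions': [0.022, -0.282, 1.643, 0.001, 1.779, -1.549], 'eef_pos': [450.629, 61.446, 340.57], 'tcp_rot': [3.141, -0.001, 1.571], 'contact_force': [-0.006, 0.572, 0.3], 'torque': [0.043, 0.008, -0.009], 'finger_gap': 92.88}
[271.30032218 252.21218209] [177.14790778 197.64755281]
```

View pics/w2b.png

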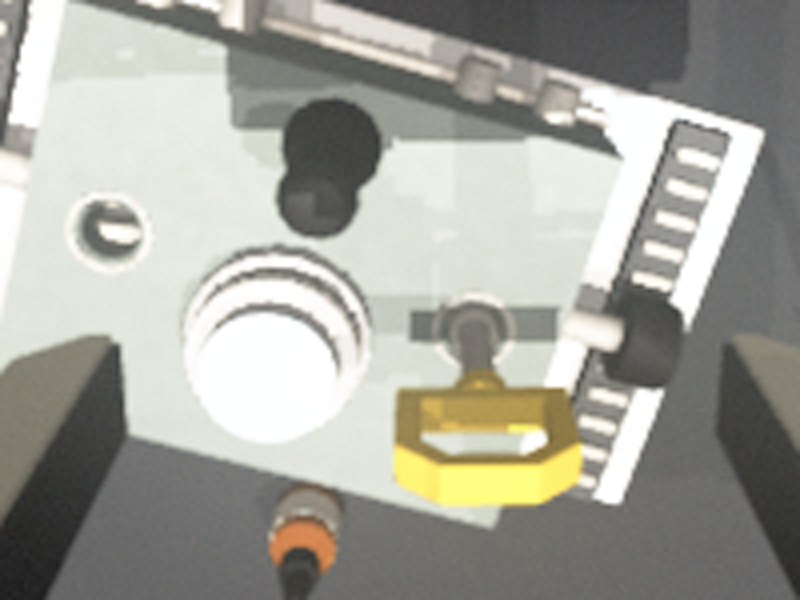

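The rim of the loose recess is at (109,230) in the crop, the done recess at about (474,330). The loop's front face spans (398,390) to (572,388), and its sides show at 395 and 582. I'll fit the key model to these points.

```bash
python3 - <<'E'
from h import *
import pickle
from scipy.optimize import least_squares
s=pickle.load(open("s2.pkl","rb"));s1=pickle.load(open("s1.pkl","rb"))
f=lambda u,v:np.array([150+u/4,140+v/4]);g=lambda u,v:(u/1.5,v/1.5)
print("recess",atz("wrist",f(109,230),80,s),atz("wrist",g(97,261),80,s1))
print("done",atz("wrist",f(474,330),80,s),atz("wrist",g(239,299),80,s1))
print("tip",atz("wrist",g(453,306),220,s1),"post",atz("wrist",g(490,400),216,s1))
print("dropper top",atz("wrist",f(298,575),77,s))
def K(p,x,y,z):
    c,sn=np.cos(p[2]),np.sin(p[2]);return np.array([p[0]+c*x-sn*y,p[1]+sn*x+c*y,170.5+z])
m=[((-7,30,-27.5),(572,388)),((-7,-30,-27.5),(398,391)),((-7,-16,27.5),(440,467)),((-7,16,27.5),(538,467)),((7,-16,27.5),(442,503)),((7,16,27.5),(546,503)),((7,30,10),(582,455))]
r=least_squares(lambda p:np.concatenate([proj("wrist",K(p,*a),s)-f(*b) for a,b in m]),[556,81,0],loss="soft_l1")
print(r.x,(r.fun*4).round(1).tolist())
E
```

```text
recess [515.75560903 -61.82021763  80.        ] [516.17060075 -61.53633081  80.        ]
done [558.57635577  81.92725676  80.        ] [557.40910258  79.19393744  80.        ]
tip [514.49035866 279.73962478 220.        ] post [593.44456176 312.62285456 216.        ]
dropper top [675.50977523   6.90509422  77.        ]
[5.58566316e+02 8.23896327e+01 4.37344434e-02] [-3.5, -7.0, -0.8, -3.0, -0.2, 0.6, 6.6, -3.6, -0.4, 4.8, -0.8, 0.7, 1.0, 17.3]
```

Emit:
{"api": "send_rows", "payload": {"rows": [[0.01,0.035,0,0,0,0,0.093],[0.02,0.07,0,0,0,-0.02,0.093],[0.021,0.1,0.02,0,0,-0.02,0.093],[0.021,0.107,0.05,0,0,-0.02,0.093],[0.021,0.107,0.08,0,0,-0.02,0.093],[0.021,0.107,0.11,0,0,-0.02,0.093],[0.021,0.107,0.13,0,0,-0.02,0.093],[0.021,0.107,0.15,0,0,-0.02,0.093],[0.021,0.107,0.165,0,0,-0.02,0.093],[0.021,0.107,0.172,0,0,-0.02,0.093],[0.021,0.107,0.172,0,0,-0.02,0.093],[0.021,0.107,0.172,0,0,-0.02,0.093]]}}

```text
t: 3.33
eef_pos: [557.5, 82.6, 168.4]
tcp_rot: [-3.141, -0.0, 1.592]
contact_force: [-0.4, -0.2, -0.3]
finger_gap: 92.9
```

```bash
python3 - <<'E'
from h import *
s=state();show(s);im=snapshot("wrist");c=im[120:384,90:420,::-1];cv2.imwrite("pics/w3.png",cv2.resize(c,(750,600),interpolation=cv2.INTER_CUBIC))
E
```

```text
{'t': 3.333, 'joint_positions': [0.056, 0.055, 1.643, 0.0, 1.444, -1.536], 'eef_pos': [557.504, 82.57, 168.414], 'tcp_rot': [-3.141, -0.0, 1.592], 'contact_force': [-0.394, -0.217, -0.252], 'torque': [0.06, -0.011, 0.007], 'finger_gap': 92.939}
```

View pics/w3.png

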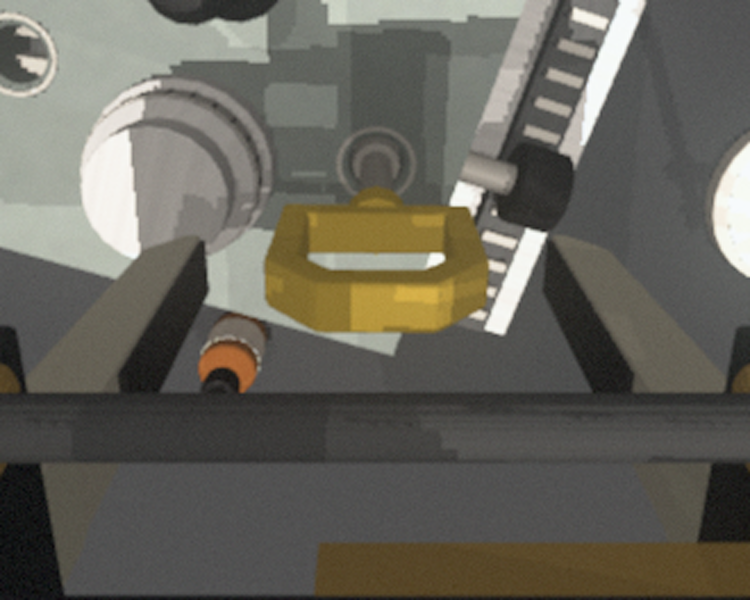

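The loop sits level and centred between the open jaws, so I'll grip it.

Emit:
{"api": "send_rows", "payload": {"rows": [[0,0,0,0,0,0,0.05],[0,0,0,0,0,0,0.05],[0,0,0,0,0,0,0.05],[0,0,0,0,0,0,0.05],[0,0,0,0,0,0,0.05],[0,0,0,0,0,0,0.05]], "grip_force": 40}}

```text
t: 3.88
eef_pos: [557.5, 81.4, 168.6]
tcp_rot: [3.141, -0.0, 1.591]
contact_force: [0.1, -0.1, 1.4]
finger_gap: 59.2
```

```bash
python3 - <<'E'
from h import *
show(state())
E
```

```text
{'t': 3.883, 'joint_positions': [0.054, 0.054, 1.644, 0.0, 1.443, -1.537], 'eef_pos': [557.512, 81.439, 168.567], 'tcp_rot': [3.141, -0.0, 1.591], 'contact_force': [0.15, -0.082, 1.362], 'torque': [0.088, 0.026, 0.063], 'finger_gap': 59.186}
```

Emit:
{"api": "send_rows", "payload": {"rows": [[0,0,-0.005,0,0,0,0.05],[0,0,-0.015,0,0,0,0.05],[0,0,-0.03,0,0,0,0.05],[0,0,-0.05,0,0,0,0.05],[0,0,-0.07,0,0,0,0.05],[0,0,-0.09,0,0,0,0.05],[0,0,-0.1,0,0,0,0.05],[0,0,-0.1,0,0,0,0.05],[0,0,-0.1,0,0,0,0.05]]}}

```text
t: 4.63
eef_pos: [557.8, 81.5, 268.7]
tcp_rot: [3.14, -0.0, 1.591]
contact_force: [0.1, 0.1, -1.2]
finger_gap: 59.4
```

```bash
python3 - <<'E'
from h import *
s=state();show(s);go([515.5,-62,268],2.05)
im=snapshot("wrist");cv2.imwrite("pics/w4.png",im[:,:,::-1])
E
```

```text
{'t': 4.633, 'joint_positions': [0.054, 0.013, 1.503, -0.0, 1.624, -1.537], 'eef_pos': [557.757, 81.489, 268.74], 'tcp_rot': [3.14, -0.0, 1.591], 'contact_force': [0.109, 0.073, -1.233], 'torque': [-0.012, 0.033, -0.025], 'finger_gap': 59.371}
row [-0.1426, -0.0451, 0.0007] [0.001, 0.0, -0.459] nrows 3.7
```

Emit:
{"api": "send_rows", "payload": {"rows": [[-0.03,-0.01,0,0,0,-0.1,0.05],[-0.06,-0.02,0,0,0,-0.2,0.05],[-0.09,-0.03,0,0,0,-0.3,0.05],[-0.12,-0.04,0,0,0,-0.4,0.05],[-0.1426,-0.045,0,0,0,-0.459,0.05],[-0.1426,-0.045,0.02,0,0,-0.459,0.05],[-0.1426,-0.045,0.04,0,0,-0.459,0.05],[-0.1426,-0.045,0.055,0,0,-0.459,0.05],[-0.1426,-0.045,0.06,0,0,-0.459,0.05],[-0.1426,-0.045,0.06,0,0,-0.459,0.05],[-0.1426,-0.045,0.06,0,0,-0.459,0.05]]}}

```text
t: 5.6
eef_pos: [514.9, -61.8, 207.9]
tcp_rot: [-3.14, -0.001, 2.05]
contact_force: [-0.4, -0.3, -1.5]
finger_gap: 59.5
```

```bash
python3 - <<'E'
from h import *
s=state();show(s);im=snapshot("wrist")
sc=snapshot("scene")
p=proj("wrist",np.array((515.8,-61.8,80)),s).astype(int);q=proj("scene",np.array((516,-62,85))).astype(int);print(p,q)
u0,v0=p[0]-40,p[1]-40;a=cv2.resize(im[v0:v0+100,u0:u0+80,::-1],(400,500),interpolation=cv2.INTER_CUBIC)
x0,y0=q[0]-40,q[1]-65;b=cv2.resize(sc[y0:y0+100,x0:x0+80,::-1],(400,500),interpolation=cv2.INTER_CUBIC)
print(u0,v0,x0,y0);cv2.imwrite("pics/w5.png",np.hstack([a,b]))
E
```

```text
{'t': 5.6, 'joint_positions': [-0.218, -0.089, 1.713, -0.0, 1.519, -2.269], 'eef_pos': [514.911, -61.777, 207.868], 'tcp_rot': [-3.14, -0.001, 2.05], 'contact_force': [-0.438, -0.286, -1.471], 'torque': [0.112, 0.03, -0.032], 'finger_gap': 59.45}
[255 181] [226 232]
215 141 186 167
```

View pics/w5.png

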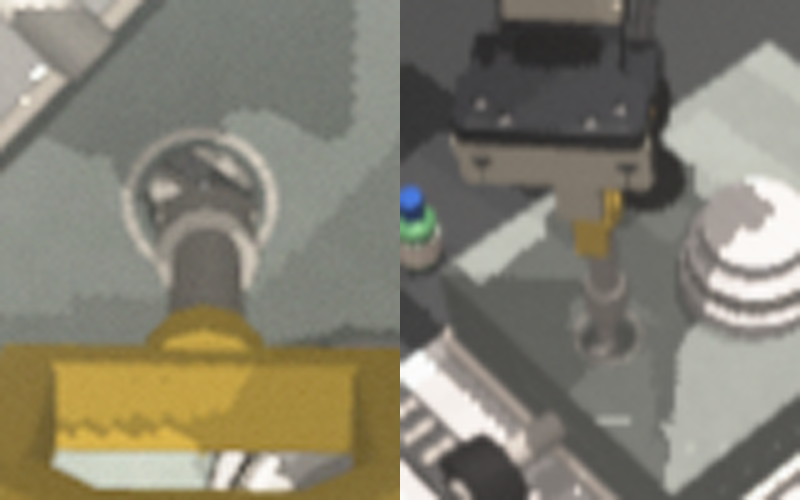

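The image shows the foot near the centre of the rim, and the recess about 1 mm to tool −x. I'll shift slightly and lower to just above the screw head.

Emit:
{"api": "send_rows", "payload": {"rows": [[-0.0008,0.0006,0.003,0,0,0,0.05],[-0.0008,0.0006,0.008,0,0,0,0.05],[-0.0008,0.0006,0.012,0,0,0,0.05],[-0.0008,0.0006,0.016,0,0,0,0.05],[-0.0008,0.0006,0.02,0,0,0,0.05],[-0.0008,0.0006,0.023,0,0,0,0.05],[-0.0008,0.0006,0.023,0,0,0,0.05]]}}

```text
t: 6.28
eef_pos: [515.7, -62.3, 184.3]
tcp_rot: [-3.14, -0.001, 2.05]
contact_force: [-0.7, 0.2, -1.8]
finger_gap: 59.4
```

```bash
python3 -c "
from h import *
show(state())"
```

```text
{'t': 6.283, 'joint_positions': [-0.219, -0.074, 1.742, 0.0, 1.475, -2.269], 'eef_pos': [515.67, -62.279, 184.251], 'tcp_rot': [-3.14, -0.001, 2.05], 'contact_force': [-0.682, 0.238, -1.819], 'torque': [0.06, 0.078, 0.011], 'finger_gap': 59.399}
```

Emit:
{"api": "send_rows", "payload": {"rows": [[0,0,0.002,0,0,0,0.05],[0,0,0.003,0,0,0,0.05],[0,0,0.004,0,0,0,0.05],[0,0,0.0045,0,0,0,0.05],[0,0,0.0045,0,0,0,0.05]]}}

```text
t: 6.7
eef_pos: [516.2, -62.4, 180.8]
tcp_rot: [3.142, 0.0, 2.05]
contact_force: [0.1, -0.0, -1.3]
finger_gap: 59.4
```

Emit:
{"api": "send_rows", "payload": {"rows": [[0,0,0.001,0,0,0,0.05],[0,0,0.0015,0,0,0,0.05],[0,0,0.0015,0,0,0,0.05],[0,0,0.0015,0,0,0,0.05]]}}

```text
t: 7.03
eef_pos: [516.8, -62.4, 180.3]
tcp_rot: [3.14, 0.001, 2.05]
contact_force: [-1.7, 1.1, 5.4]
finger_gap: 59.4
```

Emit:
{"api": "send_rows", "payload": {"rows": [[0,0,0.0003,0,0,0.04,0.05],[0,0,0.0003,0,0,0.08,0.05],[0,0,0.0003,0,0,0.12,0.05],[0,0,0.0003,0,0,0.16,0.05],[0,0,0.0003,0,0,0.2,0.05],[0,0,0.0003,0,0,0.24,0.05],[0,0,0.0003,0,0,0.28,0.05],[0,0,0.0003,0,0,0.32,0.05],[0,0,0.0003,0,0,0.36,0.05],[0,0,0.0003,0,0,0.4,0.05]]}}

```text
t: 7.87
eef_pos: [516.8, -62.1, 179.9]
tcp_rot: [3.14, -0.0, 1.648]
contact_force: [-0.2, 1.3, 5.3]
finger_gap: 59.5
```

```bash
python3 -c "
from h import *
show(state())"
```

```text
{'t': 7.867, 'joint_positions': [-0.219, -0.072, 1.748, 0.001, 1.464, -1.867], 'eef_pos': [516.75, -62.134, 179.892], 'tcp_rot': [3.14, -0.0, 1.648], 'contact_force': [-0.241, 1.303, 5.278], 'torque': [0.653, 0.131, 0.022], 'finger_gap': 59.474}
```

Emit:
{"api": "send_rows", "payload": {"rows": [[0,0,0.0004,0,0,0.04,0.05],[0,0,0.0004,0,0,0.08,0.05],[0,0,0.0004,0,0,0.12,0.05],[0,0,0.0004,0,0,0.16,0.05],[0,0,0.0004,0,0,0.2,0.05],[0,0,0.0004,0,0,0.24,0.05],[0,0,0.0004,0,0,0.28,0.05],[0,0,0.0004,0,0,0.32,0.05],[0,0,0.0004,0,0,0.36,0.05],[0,0,0.0004,0,0,0.4,0.05]]}}

```text
t: 8.7
eef_pos: [516.0, -62.4, 178.2]
tcp_rot: [-3.141, 0.0, 1.248]
contact_force: [0.2, 0.4, 0.4]
finger_gap: 59.0
```

```bash
python3 -c "
from h import *
show(state())"
```

```text
{'t': 8.7, 'joint_positions': [-0.219, -0.07, 1.75, -0.0, 1.463, -1.467], 'eef_pos': [516.002, -62.358, 178.244], 'tcp_rot': [-3.141, 0.0, 1.248], 'contact_force': [0.202, 0.376, 0.383], 'torque': [0.159, 0.045, 0.014], 'finger_gap': 59.043}
```

Emit:
{"api": "send_rows", "payload": {"rows": [[0,0,0.001,0,0,0,0.05],[0,0,0.002,0,0,0,0.05],[0,0,0.003,0,0,0,0.05],[0,0,0.003,0,0,0,0.05]]}}

```text
t: 9.03
eef_pos: [516.6, -62.5, 176.1]
tcp_rot: [3.141, -0.0, 1.252]
contact_force: [-0.1, 0.8, 2.9]
finger_gap: 59.3
```

```bash
python3 -c "
from h import *
show(state())"
```

```text
{'t': 9.033, 'joint_positions': [-0.219, -0.069, 1.753, -0.0, 1.457, -1.471], 'eef_pos': [516.568, -62.541, 176.083], 'tcp_rot': [3.141, -0.0, 1.252], 'contact_force': [-0.055, 0.792, 2.907], 'torque': [0.138, 0.114, 0.117], 'finger_gap': 59.332}
```

Emit:
{"api": "send_rows", "payload": {"rows": [[0,0,0.001,0,0,-0.02,0.05],[0,0,0.002,0,0,-0.04,0.05],[0,0,0.004,0,0,-0.05,0.05],[0,0,0.006,0,0,-0.05,0.05],[0,0,0.008,0,0,-0.05,0.05],[0,0,0.008,0,0,-0.05,0.05]]}}

```text
t: 9.53
eef_pos: [516.9, -62.7, 168.4]
tcp_rot: [3.14, 0.0, 1.3]
contact_force: [-1.1, 0.1, 8.8]
finger_gap: 59.6
```

```bash
python3 -c "
from h import *
show(state())"
```

```text
{'t': 9.533, 'joint_positions': [-0.219, -0.064, 1.762, -0.0, 1.442, -1.519], 'eef_pos': [516.938, -62.657, 168.433], 'tcp_rot': [3.14, 0.0, 1.3], 'contact_force': [-1.056, 0.146, 8.822], 'torque': [-0.043, 0.22, 0.086], 'finger_gap': 59.578}
```

Emit:
{"api": "send_rows", "payload": {"rows": [[0,0,-0.0007,0,0,0.06,0.05],[0,0,-0.0007,0,0,0.12,0.05],[0,0,-0.0007,0,0,0.18,0.05],[0,0,-0.0007,0,0,0.24,0.05],[0,0,-0.0007,0,0,0.3,0.05],[0,0,-0.0007,0,0,0.36,0.05],[0,0,-0.0007,0,0,0.42,0.05],[0,0,-0.0007,0,0,0.48,0.05],[0,0,-0.0007,0,0,0.54,0.05],[0,0,-0.0007,0,0,0.6,0.05]], "grip_force": 50}}

```text
t: 10.37
eef_pos: [516.3, -62.5, 168.4]
tcp_rot: [3.141, 0.0, 0.697]
contact_force: [-0.7, -0.6, 6.0]
finger_gap: 59.0
```

```bash
python3 -c "
from h import *
show(state())"
```

```text
{'t': 10.367, 'joint_positions': [-0.219, -0.064, 1.762, -0.0, 1.444, -0.916], 'eef_pos': [516.263, -62.511, 168.444], 'tcp_rot': [3.141, 0.0, 0.697], 'contact_force': [-0.719, -0.577, 6.017], 'torque': [-0.07, 0.371, 0.13], 'finger_gap': 58.988}
```

Turning with the drag torque of about 0.13 N m. Continuing.

Emit:
{"api": "send_rows", "payload": {"rows": [[0,0,-0.0004,0,0,0.05,0.05],[0,0,-0.0004,0,0,0.1,0.05],[0,0,-0.0004,0,0,0.15,0.05],[0,0,-0.0004,0,0,0.2,0.05],[0,0,-0.0004,0,0,0.25,0.05],[0,0,-0.0004,0,0,0.3,0.05]]}}

```text
t: 10.87
eef_pos: [516.0, -62.3, 168.5]
tcp_rot: [-3.141, 0.0, 0.398]
contact_force: [0.3, 0.6, 4.5]
finger_gap: 59.1
```

```bash
python3 -c "
from h import *
show(state())"
```

```text
{'t': 10.867, 'joint_positions': [-0.219, -0.064, 1.762, -0.0, 1.444, -0.617], 'eef_pos': [515.987, -62.338, 168.468], 'tcp_rot': [-3.141, 0.0, 0.398], 'contact_force': [0.265, 0.638, 4.499], 'torque': [0.059, 0.372, 0.146], 'finger_gap': 59.117}
```

Emit:
{"api": "send_rows", "payload": {"rows": [[0,0,0,0,0,0.05,0.05],[0,0,0,0,0,0.1,0.05],[0,0,0,0,0,0.15,0.05],[0,0,0,0,0,0.2,0.05]]}}

```text
t: 11.2
eef_pos: [515.9, -62.3, 168.5]
tcp_rot: [-3.141, 0.001, 0.198]
contact_force: [-1.6, 0.0, 5.3]
finger_gap: 59.0
```

```bash
python3 -c "
from h import *
show(state())"
```

```text
{'t': 11.2, 'joint_positions': [-0.219, -0.064, 1.762, 0.0, 1.445, -0.417], 'eef_pos': [515.903, -62.289, 168.463], 'tcp_rot': [-3.141, 0.001, 0.198], 'contact_force': [-1.637, 0.038, 5.298], 'torque': [0.103, 0.538, 0.136], 'finger_gap': 58.99}
```

Emit:
{"api": "send_rows", "payload": {"rows": [[0,0,0,0,0,0.05,0.05],[0,0,0,0,0,0.1,0.05],[0,0,0,0,0,0.15,0.05],[0,0,0,0,0,0.2,0.05]]}}

```text
t: 11.53
eef_pos: [515.9, -62.1, 168.5]
tcp_rot: [-3.141, 0.001, -0.001]
contact_force: [-0.8, 1.9, 5.6]
finger_gap: 59.0
```

```bash
python3 -c "
from h import *
show(state())"
```

```text
{'t': 11.533, 'joint_positions': [-0.219, -0.064, 1.762, 0.0, 1.445, -0.218], 'eef_pos': [515.891, -62.125, 168.476], 'tcp_rot': [-3.141, 0.001, -0.001], 'contact_force': [-0.777, 1.946, 5.563], 'torque': [0.187, 0.477, 1.344], 'finger_gap': 59.034}
```

Torque has jumped to 1.34 N m, which means the stop. One small extra push to confirm.

Emit:
{"api": "send_rows", "payload": {"rows": [[0,0,0,0,0,0.03,0.05],[0,0,0,0,0,0.06,0.05],[0,0,0,0,0,0.06,0.05],[0,0,0,0,0,0.06,0.05]]}}

```text
t: 11.87
eef_pos: [515.9, -62.1, 168.5]
tcp_rot: [-3.141, 0.001, -0.058]
contact_force: [-0.5, 1.0, 4.2]
finger_gap: 59.1
```

```bash
python3 -c "
from h import *
show(state())"
```

```text
{'t': 11.867, 'joint_positions': [-0.219, -0.064, 1.762, 0.0, 1.445, -0.161], 'eef_pos': [515.938, -62.103, 168.467], 'tcp_rot': [-3.141, 0.001, -0.058], 'contact_force': [-0.507, 0.962, 4.214], 'torque': [0.178, 0.593, 1.526], 'finger_gap': 59.149}
```

Emit:
{"api": "send_rows", "payload": {"rows": [[0,0,0,0,0,-0.05,0.05],[0,0,0,0,0,-0.1,0.05],[0,0,-0.005,0,0,-0.1,0.05],[0,0,-0.015,0,0,-0.1,0.05],[0,0,-0.03,0,0,-0.1,0.05],[0,0,-0.05,0,0,-0.1,0.05],[0,0,-0.08,0,0,-0.1,0.05],[0,0,-0.11,0,0,-0.1,0.05],[0,0,-0.125,0,0,-0.1,0.05],[0,0,-0.125,0,0,-0.1,0.05],[0,0,-0.125,0,0,-0.1,0.05]]}}

```text
t: 12.78
eef_pos: [516.5, -62.7, 293.8]
tcp_rot: [3.141, -0.001, 0.039]
contact_force: [0.2, 0.1, -1.5]
finger_gap: 59.0
```

```bash
python3 -c "
from h import *
s=state();show(s);go([470,262,292],1.966)"
```

```text
{'t': 12.783, 'joint_positions': [-0.219, -0.107, 1.575, -0.0, 1.672, -0.258], 'eef_pos': [516.53, -62.681, 293.814], 'tcp_rot': [3.141, -0.001, 0.039], 'contact_force': [0.247, 0.07, -1.543], 'torque': [-0.134, 0.076, -0.009], 'finger_gap': 59.023}
row [-0.034, -0.3262, 0.0017] [0.001, -0.0, -1.927] nrows 15.4
```

Emit:
{"api": "send_rows", "payload": {"rows": [[-0.002,-0.02,0,0,0,-0.11,0.05],[-0.004,-0.04,0,0,0,-0.22,0.05],[-0.006,-0.06,0,0,0,-0.33,0.05],[-0.008,-0.08,0,0,0,-0.44,0.05],[-0.01,-0.1,0,0,0,-0.55,0.05],[-0.012,-0.12,0,0,0,-0.66,0.05],[-0.014,-0.14,0,0,0,-0.77,0.05],[-0.016,-0.16,0,0,0,-0.88,0.05],[-0.018,-0.18,0,0,0,-0.99,0.05],[-0.02,-0.2,0,0,0,-1.1,0.05],[-0.022,-0.22,0,0,0,-1.21,0.05],[-0.024,-0.24,0,0,0,-1.32,0.05],[-0.026,-0.26,0,0,0,-1.43,0.05],[-0.028,-0.28,0,0,0,-1.54,0.05],[-0.03,-0.3,0,0,0,-1.65,0.05],[-0.032,-0.315,0,0,0,-1.76,0.05],[-0.034,-0.326,0,0,0,-1.87,0.05],[-0.034,-0.326,0,0,0,-1.927,0.05],[-0.034,-0.326,0,0,0,-1.927,0.05],[-0.034,-0.326,0,0,0,-1.927,0.05]]}}

```text
t: 14.45
eef_pos: [468.4, 261.5, 291.4]
tcp_rot: [-3.138, 0.0, 1.965]
contact_force: [-0.3, -0.1, -1.0]
finger_gap: 59.3
```

```bash
python3 -c "
from h import *
s=state();show(s);go([473,262.5,209],1.966)"
```

```text
{'t': 14.45, 'joint_positions': [0.414, -0.058, 1.533, -0.0, 1.67, -1.551], 'eef_pos': [468.379, 261.549, 291.36], 'tcp_rot': [-3.138, 0.0, 1.965], 'contact_force': [-0.253, -0.112, -0.996], 'torque': [0.094, 0.046, 0.022], 'finger_gap': 59.297}
row [-0.0009, 0.0049, 0.0823] [-0.004, 0.0, -0.001] nrows 2.0
```

Emit:
{"api": "send_rows", "payload": {"rows": [[0,0,0.02,0,0,0,0.05],[0,0,0.05,0,0,0,0.05],[0,0,0.075,0,0,0,0.05],[0,0,0.082,0,0,0,0.05],[0,0,0.082,0,0,0,0.05],[0,0,0.082,0,0,0,0.05],[0,0,0.082,0,0,0,0.05]]}}

```text
t: 15.03
eef_pos: [470.2, 262.1, 213.7]
tcp_rot: [3.139, 0.0, 1.966]
contact_force: [0.7, -0.6, -1.2]
finger_gap: 58.8
```

```bash
python3 - <<'E'
from h import *
s=state();show(s);im=snapshot("wrist");sc=snapshot("scene")
a=cv2.resize(im[150:350,155:355,::-1],(500,500),interpolation=cv2.INTER_CUBIC)
b=cv2.resize(sc[65:190,250:325,::-1],(300,500),interpolation=cv2.INTER_CUBIC)
cv2.imwrite("pics/w6.png",np.hstack([a,b]))
print((proj("wrist",np.array((514.8,279.7,222)),s)-[155,150])*2.5,(proj("wrist",np.array((556,297,209)),s)-[155,150])*2.5)
E
```

```text
{'t': 15.033, 'joint_positions': [0.413, -0.041, 1.657, -0.0, 1.523, -1.553], 'eef_pos': [470.169, 262.149, 213.655], 'tcp_rot': [3.139, 0.0, 1.966], 'contact_force': [0.675, -0.615, -1.231], 'torque': [0.088, -0.042, 0.034], 'finger_gap': 58.8}
[250.54312185 381.61059342] [251.0750749  476.02455101]
```

View pics/w6.png

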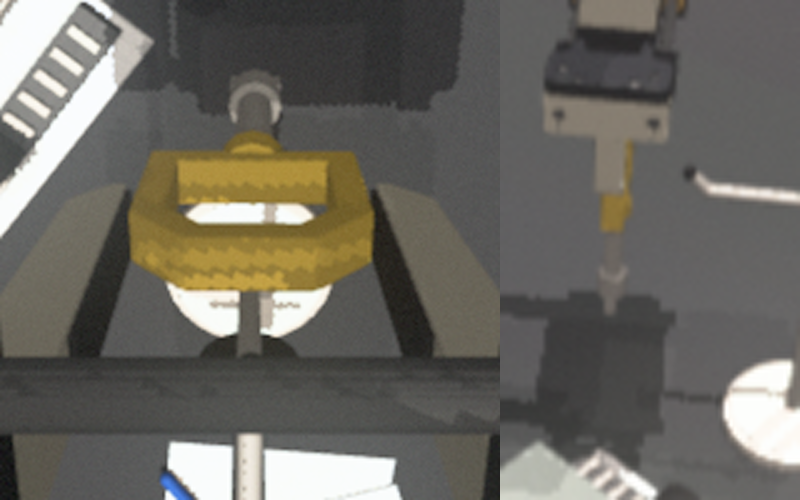

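The loop is level and centred on the hook axis (u≈251 for both), and the hook arm points straight along tool y. I'll lower 4 mm and slide on.

Emit:
{"api": "send_rows", "payload": {"rows": [[0,0,0.004,0,0,0,0.05],[0,0.01,0.004,0,0,0,0.05],[0,0.02,0.004,0,0,0,0.05],[0,0.03,0.004,0,0,0,0.05],[0,0.038,0.004,0,0,0,0.05],[0,0.046,0.004,0,0,0,0.05],[0,0.054,0.004,0,0,0,0.05],[0,0.06,0.004,0,0,0,0.05],[0,0.06,0.004,0,0,0,0.05],[0,0.06,0.004,0,0,0,0.05]]}}

```text
t: 15.97
eef_pos: [524.7, 285.2, 207.6]
tcp_rot: [-3.141, -0.0, 1.967]
contact_force: [-0.6, -0.7, -1.7]
finger_gap: 58.9
```

```bash
python3 - <<'E'
from h import *
s=state();show(s);go([556,297,209],1.966);sc=snapshot("scene");im=snapshot("wrist")
b=cv2.resize(sc[70:170,260:360,::-1],(500,500),interpolation=cv2.INTER_CUBIC)
a=cv2.resize(im[150:350,195:315,::-1],(300,500),interpolation=cv2.INTER_CUBIC)
cv2.imwrite("pics/w7.png",np.hstack([b,a]))
E
```

```text
{'t': 15.967, 'joint_positions': [0.412, 0.124, 1.498, 0.0, 1.52, -1.555], 'eef_pos': [524.653, 285.155, 207.569], 'tcp_rot': [-3.141, -0.0, 1.967], 'contact_force': [-0.574, -0.693, -1.692], 'torque': [0.084, -0.014, -0.029], 'finger_gap': 58.94}
row [-0.0012, 0.0335, -0.0014] [-0.0, -0.0, 0.001] nrows 0.8
```

View pics/w7.png

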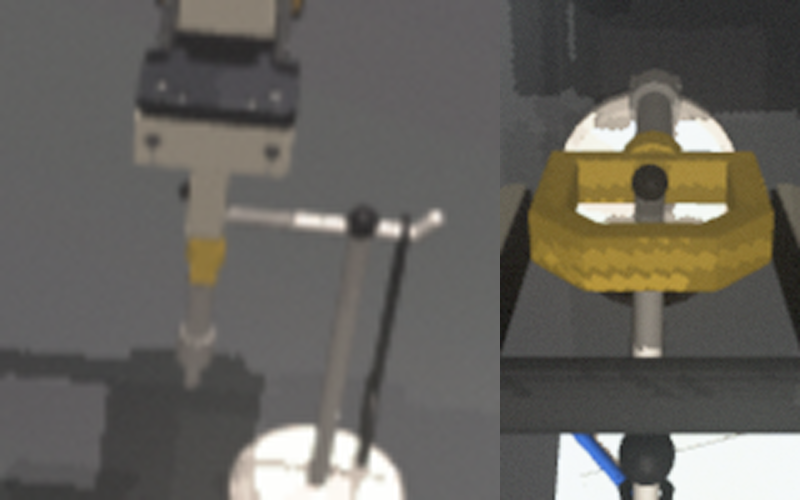

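The hook tip is inside the loop opening and the forces are nil. I'll slide on to the seat, then lower.

Emit:
{"api": "send_rows", "payload": {"rows": [[0,0.01,0,0,0,0,0.05],[-0.001,0.02,0,0,0,0,0.05],[-0.001,0.03,0,0,0,0,0.05],[-0.001,0.033,0.002,0,0,0,0.05],[-0.001,0.033,0.006,0,0,0,0.05],[-0.001,0.033,0.01,0,0,0,0.05],[-0.001,0.033,0.013,0,0,0,0.05],[-0.001,0.033,0.015,0,0,0,0.05],[-0.001,0.033,0.016,0,0,0,0.05],[-0.001,0.033,0.016,0,0,0,0.05]]}}

```text
t: 16.9
eef_pos: [555.0, 296.8, 191.4]
tcp_rot: [-3.141, 0.0, 1.967]
contact_force: [-0.4, -0.3, -1.3]
finger_gap: 59.1
```

```bash
python3 -c "
from h import *
s=state();show(s)"
```

```text
{'t': 16.9, 'joint_positions': [0.41, 0.218, 1.423, 0.0, 1.501, -1.557], 'eef_pos': [554.985, 296.799, 191.37], 'tcp_rot': [-3.141, 0.0, 1.967], 'contact_force': [-0.448, -0.327, -1.281], 'torque': [0.072, 0.015, 0.008], 'finger_gap': 59.073}
```

Emit:
{"api": "send_rows", "payload": {"rows": [[0,0,0.001,0,0,0,0.05],[0,0,0.002,0,0,0,0.05],[0,0,0.003,0,0,0,0.05],[0,0,0.003,0,0,0,0.05],[0,0,0.003,0,0,0,0.05]]}}

```text
t: 17.32
eef_pos: [555.4, 296.9, 188.8]
tcp_rot: [3.141, 0.0, 1.967]
contact_force: [0.2, -0.6, -1.5]
finger_gap: 59.0
```

Emit:
{"api": "send_rows", "payload": {"rows": [[0,0,0.0005,0,0,0,0.05],[0,0,0.001,0,0,0,0.05],[0,0,0.0015,0,0,0,0.05],[0,0,0.0015,0,0,0,0.05],[0,0,0.0015,0,0,0,0.05]]}}

```text
t: 17.73
eef_pos: [555.6, 297.0, 188.5]
tcp_rot: [3.141, 0.0, 1.967]
contact_force: [-2.9, -0.8, 6.8]
finger_gap: 58.9
```

The bar rests on the hook. I'll ease up slightly and open gently.

Emit:
{"api": "send_rows", "payload": {"rows": [[0,0,-0.0008,0,0,0,0.05],[0,0,-0.0008,0,0,0,0.057],[0,0,-0.0008,0,0,0,0.0585],[0,0,-0.0008,0,0,0,0.06],[0,0,-0.0008,0,0,0,0.062],[0,0,-0.0008,0,0,0,0.064],[0,0,-0.0008,0,0,0,0.066],[0,0,-0.0008,0,0,0,0.07],[0,0,-0.0008,0,0,0,0.078],[0,0,-0.0008,0,0,0,0.088],[0,0,-0.0008,0,0,0,0.093],[0,0,-0.0008,0,0,0,0.093],[0,0,-0.0008,0,0,0,0.093],[0,0,-0.0008,0,0,0,0.093],[0,0,-0.0008,0,0,0,0.093]], "grip_force": 10}}

```text
t: 18.98
eef_pos: [555.4, 296.9, 188.1]
tcp_rot: [3.142, 0.0, 1.967]
contact_force: [0.3, 1.1, 1.5]
finger_gap: 92.9
```

```bash
python3 - <<'E'
from h import *
s=state();show(s);sc=snapshot("scene");im=snapshot("wrist")
b=cv2.resize(sc[70:170,280:360,::-1],(400,500),interpolation=cv2.INTER_CUBIC)
a=cv2.resize(im[150:350,175:335,::-1],(400,500),interpolation=cv2.INTER_CUBIC)
cv2.imwrite("pics/w8.png",np.hstack([b,a]))
E
```

```text
{'t': 18.983, 'joint_positions': [0.41, 0.22, 1.427, -0.0, 1.495, -1.557], 'eef_pos': [555.396, 296.931, 188.054], 'tcp_rot': [3.142, 0.0, 1.967], 'contact_force': [0.321, 1.096, 1.487], 'torque': [0.013, 0.007, -0.026], 'finger_gap': 92.919}
```

View pics/w8.png

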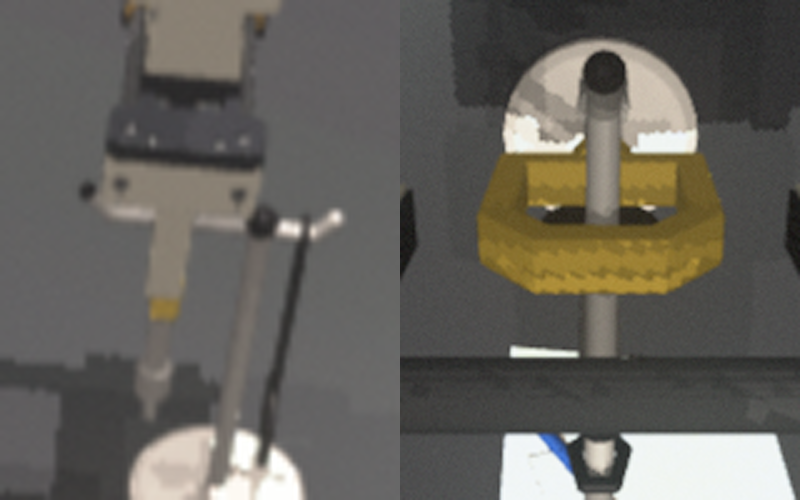

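The key hangs level on the arm with the jaws clear on both sides. I'll withdraw straight up.

Emit:
{"api": "send_rows", "payload": {"rows": [[0,0,-0.006,0,0,0,0.093],[0,0,-0.014,0,0,0,0.093],[0,0,-0.026,0,0,0,0.093],[0,0,-0.04,0,0,0,0.093],[0,0,-0.06,0,0,0,0.093],[0,0,-0.085,0,0,0,0.093],[0,0,-0.11,0,0,0,0.093],[0,0,-0.135,0,0,0,0.093],[0,-0.03,-0.15,0,0,0,0.093],[0,-0.06,-0.15,0,0,0,0.093],[0,-0.09,-0.15,0,0,0,0.093],[0,-0.12,-0.15,0,0,0,0.093],[0,-0.15,-0.15,0,0,0,0.093],[0,-0.15,-0.15,0,0,0,0.093],[0,-0.15,-0.15,0,0,0,0.093],[0,-0.15,-0.15,0,0,0,0.093],[0,-0.15,-0.15,0,0,0,0.093],[0,-0.15,-0.15,0,0,0,0.093]]}}

```text
t: 20.58
eef_pos: [417.7, 239.3, 338.2]
tcp_rot: [3.142, -0.0, 1.967]
contact_force: [-0.9, 0.3, -0.2]
finger_gap: 92.9
```

```bash
python3 - <<'E'
from h import *
s=state();show(s);sc=snapshot("scene");tp=snapshot("top")
b=cv2.resize(sc[80:290,160:360,::-1],(571,600),interpolation=cv2.INTER_CUBIC)
old=cv2.imread("pics/scene0.png");d=np.abs(old.astype(int)-sc[:,:,::-1]).max(2)
for n,(x,y) in dict(drop=(188,212),dropper=(304,257),jar=(194,343)).items(): print(n,d[y-14:y+14,x-14:x+14].mean().round(1))
t=cv2.resize(tp[130:220,125:165,::-1],(229,600)[:2],interpolation=cv2.INTER_CUBIC)
cv2.imwrite("pics/w9.png",np.hstack([b,t]))
E
```

```text
{'t': 20.583, 'joint_positions': [0.414, -0.208, 1.586, 0.0, 1.764, -1.553], 'eef_pos': [417.736, 239.284, 338.232], 'tcp_rot': [3.142, -0.0, 1.967], 'contact_force': [-0.903, 0.34, -0.205], 'torque': [0.047, 0.016, 0.011], 'finger_gap': 92.886}
drop 6.6
dropper 1.7
jar 1.5
```

View pics/w9.png

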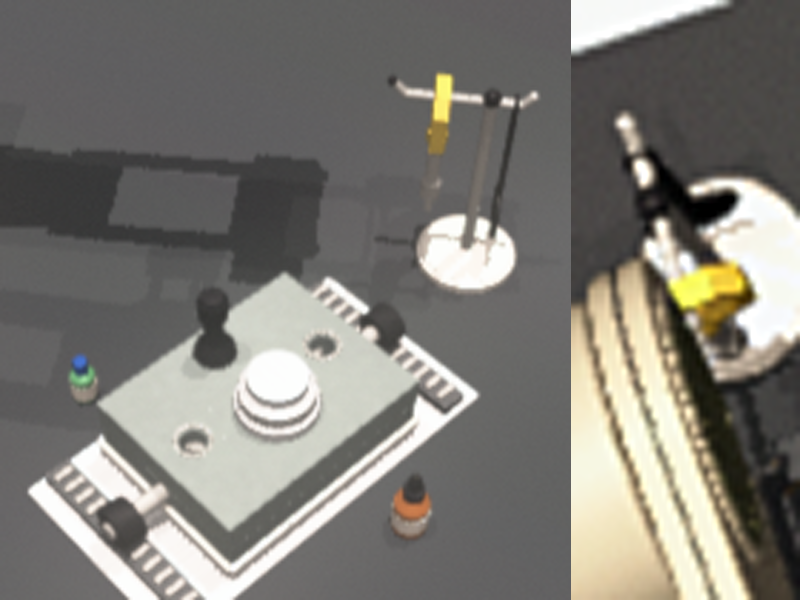

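The key hangs alone on the free hook at about (438,120), both recesses are empty, and the bottles stand where they were. The green bottle's 6.6 pixel difference fits the changed arm shadow. I'll let any swing settle briefly, then hand in.

Emit:
{"api": "send_rows", "payload": {"rows": [[0,0,0,0,0,0,0.093],[0,0,0,0,0,0,0.093],[0,0,0,0,0,0,0.093],[0,0,0,0,0,0,0.093],[0,0,0,0,0,0,0.093],[0,0,0,0,0,0,0.093],[0,0,0,0,0,0,0.093],[0,0,0,0,0,0,0.093],[0,0,0,0,0,0,0.093],[0,0,0,0,0,0,0.093],[0,0,0,0,0,0,0.093],[0,0,0,0,0,0,0.093]]}}

```text
t: 21.68
eef_pos: [417.0, 239.1, 338.0]
tcp_rot: [3.142, -0.0, 1.967]
contact_force: [-0.1, 0.5, -0.5]
finger_gap: 92.6
```

```bash
python3 - <<'E'
from h import *
a=snapshot("scene").astype(int);o=cv2.imread("pics/scene0.png")[:,:,::-1]
m=(a[:,:,0]>150)&(a[:,:,2]<80)&(a[:,:,1]>120);v,u=np.nonzero(m[80:160,290:350]);print("yellow",len(u),u.mean()+290,v.mean()+80)
print(finish_job())
E
```

```text
yellow 13 312.3076923076923 122.38461538461539
the job is handed in; nothing more can be done
None
```

The job is done and handed in at about 22 s, well under the 72 s limit. I pulled the key from the tight screw and put it in the other recess, where it dropped into the slot and seated at the full 32 mm depth. I turned that screw clockwise to its stop, then hung the key by its yellow loop on the free hook of the white-footed stand and backed the arm away.

- **Screw tight:** the torque rose from about 0.13 N m of drag to 1.3–1.5 N m at the stop. On the last 0.06 rad push it barely rose further, so the key may have slipped a little in the grip. I could not read the screw angle directly.
- **Key hanging:** the last picture shows the key alone on the hook with both recesses empty. A second later the yellow loop was still there.
- **Bystanders:** the amber bottle and jar matched the first picture. The green bottle's patch differed slightly more (6.6 against about 1.6 grey levels). I put that down to the arm's shadow, because it still stands in the same place in the picture.
- **Forces:** the highest contact force I read between moves was about 9 N.

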